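# Lock the tablet tray into the inspection dock

## Robot

A 6-joint arm with a two-finger parallel gripper is mounted at the origin on the work surface. World frame = base frame: x ahead of the robot, y to its left, z up, the work surface at z = 0. Lengths are in m, angles in rad, forces in N, time in s.
With the tool pointing down it reaches from about 0.275 to 0.75 m from the base axis. Payload 10.2 kg.
Tool frame: the origin (TCP) lies on the centre line of the jaws, within the pads' length; the fingertips stand env.tips_ahead ahead of it and the grasp point (between the pads) lies 11 mm behind it (env.tips_ahead is the distance from the TCP to the fingertips, in m); z points along the fingers, x is the direction in which the jaws open and shut, and the axes are right-handed (so a half turn about z gives the same grasp; the last joint's range is limited). The gripper opens to 88 mm and grips with 3 to 60 N. Pads are 18 mm wide; open, the fingers measure 123 mm over their backs; the gripper's body (75 mm by 187 mm) begins 45 mm behind the grasp point.
Start: joints at [1.025, 0.313, 1.498, -0, 1.331, -0.223], TCP at [0.167, 0.498, 0.247] pointing down, gripper open.
Joint ranges: [-2.94, 2.94], [-0.97, 2.17], [0.19, 2.56], [-1.23, 4.37], [0.02, 3.11], [-2.88, 2.88]. Speed limits (rad/s): [2.39, 2.39, 3.01, 3.14, 3.14, 3.14].

## Interface

Orientations are given as [roll, pitch, yaw] about the fixed x, y, z axes, in that order (R = Rz(yaw) Ry(pitch) Rx(roll)).
In Python, from rig import sensors, imaging, workorder, env gives the robot as it stands.
- The arm moves only by the tool servo_tool, never from a script. Its argument "moves" is a list of rows, each a list of 5 numbers: the closure, from -1 (fully open) to 1 (shut), so that 0 is half open, then the shift along the world's x, y, z normalised to -1 to 1, where 1 is 50 cm, then the turn about the world's z normalised to -1 to 1, where 1 is pi rad. In form: [[hand, tx, ty, tz, turn], ...]. A call has exactly 8 rows; each row is the pose to reach, as a shift and turn from the pose commanded when the call began, turning the shorter way round; what a row does not reach only later rows make up. A row lasts 1/10 s, in which the tool goes at most 50 mm and 8.59 degrees, less where a joint would pass 70% of its speed; a pose out of reach is approached as far as the arm can. A call with a number of a shift or a turn outside -1 to 1 is refused whole. A call with a gripper value outside its range is refused whole. The fingers move at their own pace and stop on an object; "force" is the grip in N (left out, the last holds). Time passes only in rows, so rows that repeat a pose let the fingers close, or fill a call up. It gives the time, the measured TCP pose, the force and the opening at its end, in the units of the state.
- sensors.read_state(): the state, without advancing time (a new reading comes with each control period).
- imaging.capture(name): name is "scene" or "side" or "wrist"; returns (picture, depth): 384x512x3 uint8, blue, green, red; 384x512 float32, m along the optical axis (not along the pixel's ray), 0 where there is no reading.
- imaging.camera_params(name): a dict with "camera_matrix" (3x3 intrinsics, pixels), "position" and "orientation" of the camera in the world. Camera axes: x right, y up, looking along -z (the intrinsics and any distortion apply to the point x, -y, -z); pixel columns grow to the right and rows downward; lengths in m; the calibration is good to about 2 mm. A picture is of the moment at which its call begins: read the wrist's pose just before it. camera_params takes no time and is no camera call; for the wrist camera it gives the pose at the moment of the call.
- workorder.hand_in(): hands the job in, once; it reports no verdict.
The state is a dict: "time": time; "qpos": joint angles; "dq": joint speeds; "tau": joint torques, N m; "tcp_pos": TCP position; "orientation": TCP orientation; "ft_force": force on the tool from outside, world axes, zero at the start; "wrist_torque": the same for the moment, N m; "opening": opening from 0.0 (shut) to 1.0 (fully open).
Only numpy, scipy, OpenCV 4.12 (cv2) and the standard library are available. Lean on these libraries where they do the work, as an engineer would, in place of code of your own. Each camera call takes 0.05 s, during which the arm holds its last target.

## Task

Push the slate tray of tablets along its dock until it is fully home against the end stop, then lock it there with the latch at the dock's corner: push the latch's upright pin along the long leg of its L-shaped slot to the corner, and then sideways to the very end of the short leg. Do it all by pushing with the fingertips: do not lift or tip the tray, and leave the other things on the bench where they stand.

Things in the scene. Friction and masses are not known exactly. Their poses are not given: they have to be found in the camera images.
- dock: White docking frame, fixed. Origin: bench level, under the home tray's centre. x is the way the tray is pushed home, y left of that, z up. Offsets here and below: mm in this frame. Base plate x -125 to 79, y -109 to 111 (under the latch to -205), top z 4. End stop face x 65. Guide inner faces y 97 (x -110 to 65) and y -97 (x -38 to 65); stop and guides 26 high. Open on the -x side.
- tray_mid (a point): Centre (half-way up) of the loose slate-grey tray with rows of pale tablets, 130 (x) by 190 (y) by 18 mm high, 0.2 to 0.36 kg, flat on the base plate (its top at z 22), 2 mm of play to each guide, axes as the dock's. Home it is at x 0, y 0 of the dock; it starts 25 to 45 short, towards -x. It takes 2 to 5 N to slide and stays where left.
- slot_start (a point): Start of the slot's long leg (dock x -90, y -175), on the top (z 28) of the flat aluminium latch cover (x -125 to -40, y -205 to -107). The L slot is 15 mm wide; this is where the pin's axis stands at bolt = 0.
- slot_corner (a point): Corner of the L slot (dock x -90, y -130), on the cover's top. The long leg runs from the start to here in +y.
- slot_end (a point): Closed end of the slot's short leg (dock x -66, y -130), on the cover's top: the pin's axis stands here when locked. The short leg runs from the corner to here in +x.
- pin_mid (a point): On the axis of the latch's upright round steel pin, 12 mm in diameter, half-way up its free length: it stands out of the slot from z 28 (cover) to its top at z 56; this point is at z 42. It cannot be pulled out, moves only along the L slot with about 2 N to overcome (a little more when pushed fast) and stays where it is left.
- bolt (a joint): Travel of pin and steel tongue along the long leg (dock +y), m: 0 at its start, 0.045 at the corner; starts at 0 to 0.010. The round-nosed tongue (x -85 to -69, z 7 to 19) comes out of the latch over the base plate, behind the near edge of the home tray with 4 mm of play; a tray that is not home blocks it.
- pin (a joint): Travel of the pin along the short leg (dock +x), m: 0 on the long leg's line, 0.024 at the closed end (locked). It can leave 0 only when bolt is within about 2 mm of the corner.
- amber_jar: bystander: amber glass jar, 50 mm across, 75 mm high, behind the dock; origin under its centre
- white_jar: bystander: white jar, 42 mm across, 62 mm high, behind the dock; origin under its centre
- reject_cup: bystander: open steel cup, 60 mm across, 40 mm high, left of the dock; origin under its centre
- spatula: bystander: counting spatula, 150 mm long, lying left of the dock; origin under its middle
- tally: bystander: round steel hand counter, 42 mm across, 30 mm high, to the right of the latch; origin under its centre
- loupe: bystander: black hand loupe, 34 mm across, 30 mm high, standing on the robot's side of the dock; origin under its centre
- tray: The same tray as tray_mid; this origin lies under its centre, on its underside.
Mind the look-alikes: they are no part of the job. Of the things that look like the tray, the largest one is meant.

How it is judged:
By the outcome, as a careful person would: the job done as asked, in the order asked, and still so for the second after the job is handed in, with the robot touching nothing.
It also fails if it takes over 48 s, if anything falls off the work surface, if the arm or the gripper's body presses on something with over 40 N, if the wrist force passes 120 N, or if a joint passes its speed limit or range.

## Working session

There is one attempt and no reset: what is moved stays moved. The work goes in short steps, Python scripts to look and compute and a tool call to move; the robot and the scene stay as the last step left them, time stands still between calls to the robot, and variables do not carry over. Pictures are saved under pics/ and viewed, and the job is handed in when it is done.

Besides the shell and the picture viewer there is one more tool, called after "Request:" as a command line: name --pt "numbers of a row" for each row, then --argument value for the rest. servo_tool: Moves the arm, as the interface text tells. Its arguments: {"type":"object","properties":{"moves":{"type":"array"},"force":{"type":"number"}},"required":["moves"]}

```bash
mkdir -p pics; ls
python3 - <<'E'
from rig import sensors, imaging, workorder, env
import cv2
print(env.tips_ahead, sensors.read_state())
for n in("scene","side"):
    p,d=imaging.capture(n); cv2.imwrite(f"pics/{n}0.png",p)
    import numpy as np; np.save(f"pics/{n}0.npy",d)
    print(n,imaging.camera_params(n))
E
```

```text
pics
0.008 {'time': 0.0, 'qpos': array([ 1.02460248e+00,  3.13458737e-01,  1.49841100e+00,  4.63786037e-06,
        1.33098699e+00, -2.23400004e-01]), 'dq': array([-0.00130951,  0.00175632, -0.00041615, -0.00026135, -0.00044496,
        0.00027044]), 'tau': array([ 5.24363022e-04, -4.02216589e+01, -2.52271646e+01,  6.94870390e-02,
        3.53111350e-02, -9.42572024e-05]), 'tcp_pos': array([0.16643008, 0.49768514, 0.24616641]), 'orientation': array([-3.14130821e+00,  1.23166166e-03,  1.24800155e+00]), 'ft_force': array([-0.44912117, -0.27773189,  0.25721553]), 'wrist_torque': array([-0.01027585, -0.04432533,  0.00520179]), 'opening': 0.9951390222210919}
scene {'camera_matrix': array([[442.96682678,   0.        , 251.49421705],
       [  0.        , 442.96682678, 196.57163132],
       [  0.        ,   0.        ,   1.        ]]), 'position': array([1.14049083, 0.62935686, 0.91243167]), 'orientation': array([ 0.77788451, -0.01413186,  2.37852069])}
side {'camera_matrix': array([[428.93908971,   0.        , 254.32027943],
       [  0.        , 428.93908971, 187.6011268 ],
       [  0.        ,   0.        ,   1.        ]]), 'position': array([ 0.33306291, -0.62468352,  0.68979696]), 'orientation': array([ 0.82658427, -0.01706355, -0.32360917])}
```

View pics/scene0.png

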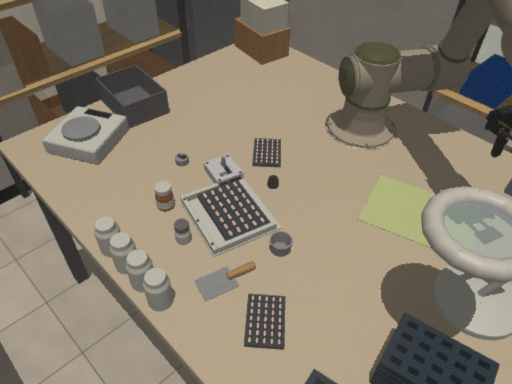

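View pics/side0.png

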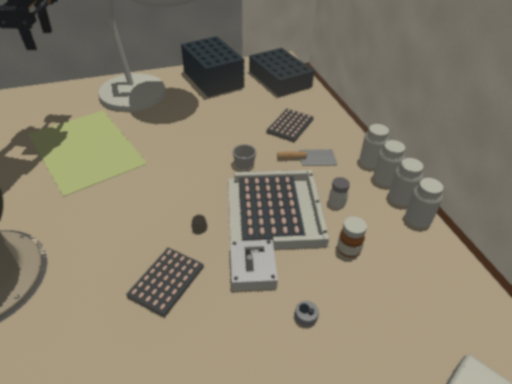

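The dock is near (228,210) in the scene picture and (275,208) in the side picture. The latch cover is at (222,168) in scene and (254,263) in side. Next I'll zoom in on both.

Run:
```python
import cv2
a=cv2.imread("pics/scene0.png")[145:265,150:310]; cv2.imwrite("pics/sc1.png",cv2.resize(a,None,fx=5,fy=5,interpolation=cv2.INTER_CUBIC))
a=cv2.imread("pics/side0.png")[160:300,200:360]; cv2.imwrite("pics/si1.png",cv2.resize(a,None,fx=4,fy=4,interpolation=cv2.INTER_CUBIC))
```

```text
(no output)
```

View pics/sc1.png

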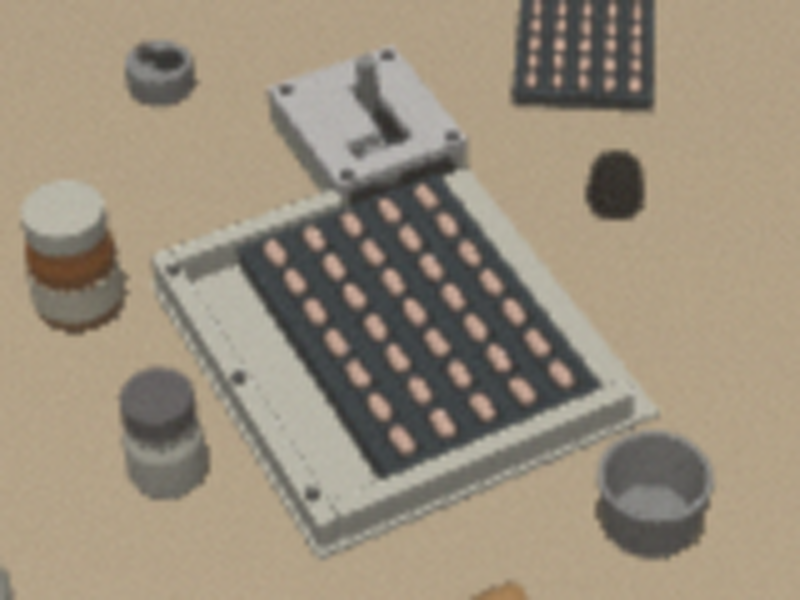

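View pics/si1.png

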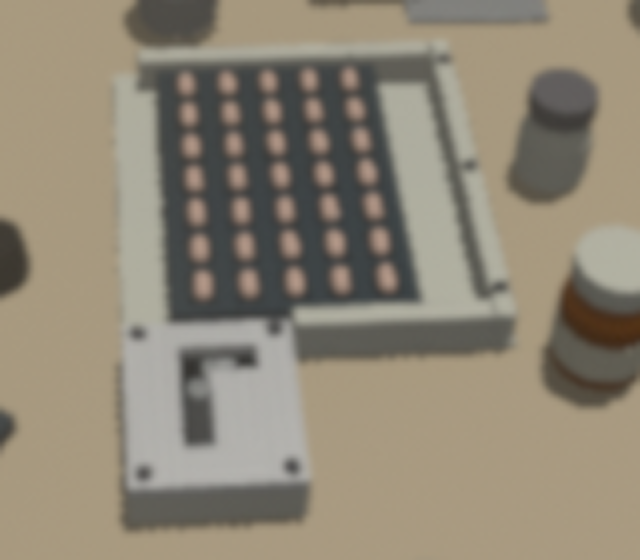

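```bash
cat > h.py <<'E'
import numpy as np
from scipy.spatial.transform import Rotation as Ro
def proj(c,P):
    R=Ro.from_euler('xyz',c['orientation']).as_matrix()
    q=(np.atleast_2d(P)-c['position'])@R; K=c['camera_matrix']
    return np.c_[K[0,2]+K[0,0]*q[:,0]/-q[:,2], K[1,2]+K[1,1]*q[:,1]/q[:,2]]
def d2w(p,P):
    P=np.atleast_2d(P).astype(float)/1000; c,s=np.cos(p[2]),np.sin(p[2])
    return np.c_[p[0]+c*P[:,0]-s*P[:,1],p[1]+s*P[:,0]+c*P[:,1],P[:,2]]
E
python3 - <<'E'
from h import *
from rig import imaging
from scipy.optimize import least_squares
C={n:imaging.camera_params(n) for n in("scene","side")}
sc=[((270,93),(-40,-205,28)),((390,50),(-125,-205,28)),((465,150),(-125,-107,28)),((345,190),(-40,-107,28)),((655,410),(-125,111,4)),((320,552),(79,111,2))]
si=[((123,325),(-125,-107,28)),((293,320),(-40,-107,28)),((122,487),(-125,-205,28)),((308,483),(-40,-205,28)),((115,75),(-125,111,4))]
tsc=[((240,255),(65,-95,22)),((382,475),(65,95,22)),((600,383),(-65,95,22))]
tsi=[((375,70),(65,95,22)),((420,300),(65,-95,22)),((157,72),(-65,95,22))]
def px(l,s,o): return (np.array([a for a,_ in l])+.5)/s-.5+np.array(o)
def f(p):
    r=[]
    for n,l,t,s,o in(("scene",sc,tsc,5,(150,145)),("side",si,tsi,4,(200,160))):
        T=np.array([b for _,b in t],float); T[:,0]-=p[3]
        P=np.vstack([np.array([b for _,b in l],float),T])
        r.append(proj(C[n],d2w(p,P))-px(l+t,s,o))
    return np.vstack(r)
best=min((least_squares(lambda p:f(p).ravel(),[.5,0.1,a,35],x_scale=[.1,.1,.3,10],loss='soft_l1') for a in np.arange(-3,3,1)),key=lambda r:r.cost)
print(best.x,best.cost);print(f(best.x).round(1).tolist())
p=best.x
for k in("start",(-90,-175,42)),("corner",(-90,-130,42)),("end",(-66,-130,42)),("trayedge",(-65-p[3],0,13)):print(k[0],d2w(p,k[1]))
# pin
pin=[]
for b in range(0,12,2):
  print(b,[((proj(C[n],d2w(p,[(-90,-175+b,28),(-90,-175+b,56)]))-o)*s).round().tolist() for n,s,o in(("scene",5,(150,145)),("side",4,(200,160)))])
np.save("p.npy",p)
E
```

```text
[ 6.24470672e-01 -1.08458827e-02 -2.63056543e-01  3.52589035e+01] 12.592266808664462
[[0.0, -1.7], [1.1, -1.4], [0.9, -2.6], [-1.0, -1.4], [0.7, 0.1], [-0.8, 0.8], [-0.3, -2.4], [1.1, -0.2], [1.1, 0.4], [-0.2, -0.0], [-0.5, -0.3], [1.0, 0.4], [0.6, -0.4], [0.2, -0.4], [0.3, -2.1], [0.8, 1.0], [0.2, -1.1]]
start [[ 0.4920609  -0.15642284  0.042     ]]
corner [[ 0.50376239 -0.11297086  0.042     ]]
end [[ 0.52693678 -0.11921165  0.042     ]]
trayedge [[0.52766071 0.01522476 0.013     ]]
0 [[[364.0, 86.0], [363.0, 51.0]], [[197.0, 431.0], [198.0, 394.0]]]
2 [[[365.0, 88.0], [364.0, 53.0]], [[197.0, 428.0], [198.0, 391.0]]]
4 [[[367.0, 90.0], [365.0, 55.0]], [[197.0, 424.0], [197.0, 387.0]]]
6 [[[368.0, 92.0], [367.0, 57.0]], [[197.0, 421.0], [197.0, 384.0]]]
8 [[[370.0, 94.0], [368.0, 59.0]], [[196.0, 417.0], [197.0, 381.0]]]
10 [[[371.0, 96.0], [370.0, 60.0]], [[196.0, 414.0], [197.0, 377.0]]]
```

Run:
```python
from h import *
from rig import imaging,sensors
c=imaging.camera_params("scene");d=np.load("pics/scene0.npy")
v,u=np.mgrid[:384,:512];K=c['camera_matrix']
q=np.stack([(u-K[0,2])/K[0,0]*d,-(v-K[1,2])/K[1,1]*d,-d],-1)
W=q@Ro.from_euler('xyz',c['orientation']).as_matrix().T+c['position']
m=(d>0)&(W[...,2]>.1)&(u>410)&(v>180)
print(np.percentile(W[m],[0,5,50,95,100],axis=0).round(3))
for uv in((225,205),(222,155),(268,180)):print(uv,W[uv[1],uv[0]].round(3))
w=imaging.camera_params("wrist");s=sensors.read_state()
Rt=Ro.from_euler('xyz',s['orientation']).as_matrix()
print(w['camera_matrix'],Rt.T@(w['position']-s['tcp_pos']));print((Rt.T@Ro.from_euler('xyz',w['orientation']).as_matrix()).round(3))
```

```text
[[0.356 0.447 0.1  ]
 [0.423 0.469 0.316]
 [0.519 0.541 0.325]
 [0.591 0.612 0.339]
 [0.691 0.698 0.342]]
(225, 205) [ 0.601 -0.023  0.021]
(222, 155) [ 0.449 -0.211 -0.002]
(268, 180) [ 0.444 -0.011  0.023]
[[275.22276399   0.         257.79930102]
 [  0.         275.22276399 191.97728408]
 [  0.           0.           1.        ]] [ 0.00145117 -0.06657474 -0.13716168]
[[ 1.    -0.001 -0.001]
 [-0.001 -0.967 -0.255]
 [-0.001  0.255 -0.967]]
```

Request:
servo_tool --pt "-1 0.04 -0.07 0 0.019" --pt "-1 0.09 -0.14 0 0.019" --pt "-1 0.14 -0.21 0 0.019" --pt "-1 0.19 -0.28 0 0.019" --pt "-1 0.24 -0.35 0 0.019" --pt "-1 0.29 -0.42 0 0.019" --pt "-1 0.34 -0.49 0 0.019" --pt "-1 0.4 -0.56 0 0.019"

```text
time: 0.9
tcp_pos: [0.3669, 0.2163, 0.2467]
orientation: [-3.141, -0.0, 1.308]
ft_force: [0.6, 0.4, -0.3]
opening: 0.997
```

Request:
servo_tool --pt "-1 0.06 -0.08 0 0" --pt "-1 0.12 -0.16 0 0" --pt "-1 0.18 -0.24 0 0" --pt "-1 0.24 -0.32 -0.02 0" --pt "-1 0.3 -0.4 -0.08 0" --pt "-1 0.37 -0.48 -0.14 0" --pt "-1 0.37 -0.52 -0.19 0" --pt "-1 0.37 -0.52 -0.19 0"

```text
time: 1.7
tcp_pos: [0.5505, -0.045, 0.1468]
orientation: [-3.134, 0.0, 1.304]
ft_force: [0.6, -0.2, 0.4]
opening: 1.0
```

Run:
```python
from rig import sensors, imaging
import cv2,pickle
import numpy as np
s=sensors.read_state();print(s)
w=imaging.camera_params("wrist");p,d=imaging.capture("wrist");w2=imaging.camera_params("wrist");print(w['position']-w2['position'])
cv2.imwrite("pics/w1.png",p);pickle.dump((w,d),open("w1.pkl","wb"))
cv2.imwrite("pics/w1z.png",cv2.resize(p,(800,600),interpolation=cv2.INTER_CUBIC))
```

```text
{'time': 1.7, 'qpos': array([-2.93488010e-01,  4.71737869e-01,  1.54198351e+00, -6.24508292e-04,
        1.13569264e+00, -1.59711932e+00]), 'dq': array([ 0.06982049, -0.09381781, -0.01807785,  0.01977473,  0.07004642,
        0.04841118]), 'tau': array([ -2.3355715 , -43.96016836, -24.24235225,  -0.15583168,
        -0.64910257,  -0.47588624]), 'tcp_pos': array([ 0.55051795, -0.04502185,  0.14679792]), 'orientation': array([-3.13375908e+00,  3.58191252e-04,  1.30389816e+00]), 'ft_force': array([ 0.55184501, -0.24109492,  0.39475235]), 'wrist_torque': array([ 0.01456708,  0.00749454, -0.02149329]), 'opening': 1.0004407277774239}
[ 0.0001323  -0.00170795 -0.00236347]
```

View pics/w1z.png

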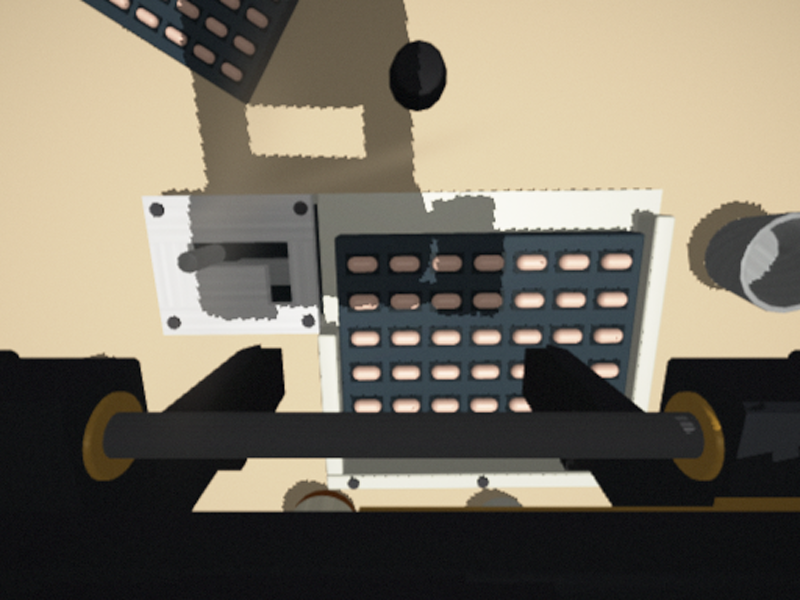

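The wrist picture shows the cover corners at about (145,196), (318,193), (163,334) and (320,333), with the pin leaning to about (190,262). The tray's near corners are at (337,237) and (643,235). The arm was still settling, so I'll retake it.

Run:
```python
from rig import sensors, imaging
import cv2,pickle
import numpy as np
w=imaging.camera_params("wrist");p,d=imaging.capture("wrist");w2=imaging.camera_params("wrist");print(w['position']-w2['position'], sensors.read_state()['tcp_pos'])
cv2.imwrite("pics/w2.png",p);pickle.dump((w,d),open("w2.pkl","wb"))
cv2.imwrite("pics/w2a.png",cv2.resize(p[110:230,80:240],None,fx=5,fy=5,interpolation=cv2.INTER_CUBIC))
cv2.imwrite("pics/w2b.png",cv2.resize(p[110:230,350:510][:, :100],None,fx=5,fy=5,interpolation=cv2.INTER_CUBIC))
```

```text
[ 1.15621368e-06 -1.05950173e-03 -1.63470588e-03] [ 0.55124117 -0.04222297  0.15116535]
```

View pics/w2a.png

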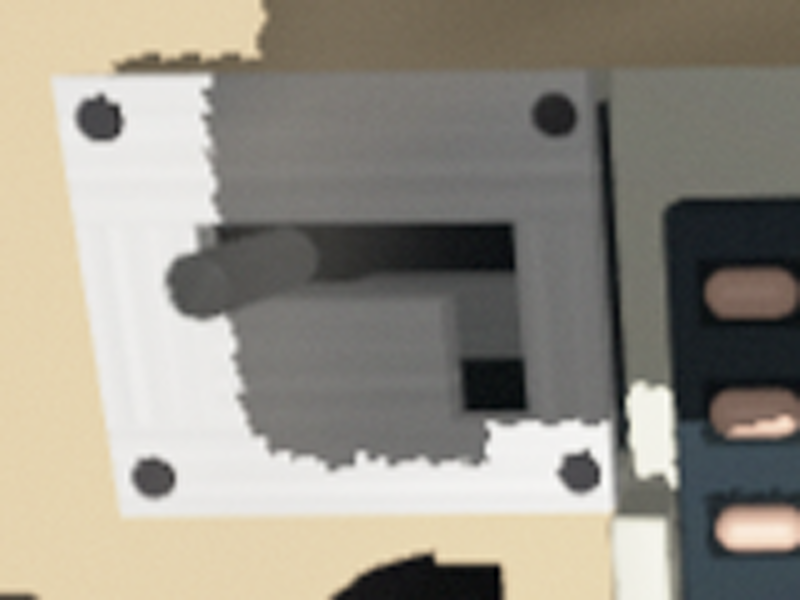

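View pics/w2b.png

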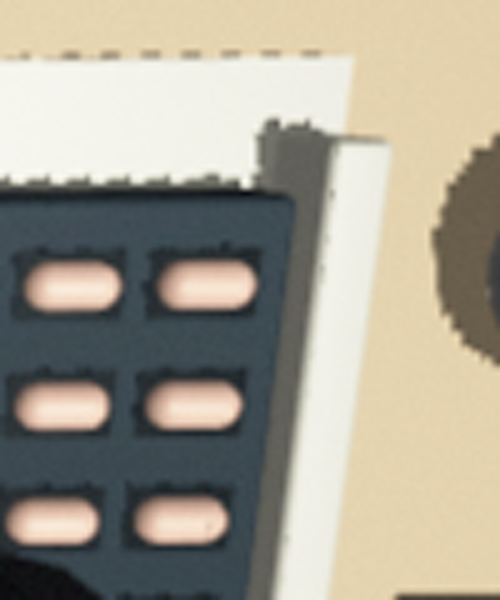

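Run:
```python
from h import *
import pickle
from scipy.optimize import least_squares
w,_=pickle.load(open("w2.pkl","rb"))
A=[((55,75),(-125,-205,28)),((588,70),(-125,-107,28)),((122,515),(-40,-205,28)),((613,510),(-40,-107,28)),((513,225),(-97.5,-122.5,28)),((525,410),(-58.5,-122.5,28)),((200,228),(-97.5,-182.5,28)),((667,202),(-65,-95,22)),((197,287),(-90,-175,56))]
B=[((353,57),(-125,111,4)),((330,138),(-110,97,26)),((295,195),(-65,95,22))]
uv=np.vstack([(np.array([a for a,_ in L])+.5)/5-.5+o for L,o in((A,(80,110)),(B,(350,110)))])
P0=np.array([b for _,b in A+B],float)
def f(p):
    P=P0.copy();P[[7,11],0]-=p[3];P[8,1]+=p[4]
    W=d2w(p,P);W[:,2]+=p[5]
    return np.r_[(proj(w,W)-uv).ravel(),p[5]/.002]
r=least_squares(f,[.624,-.011,-.263,35,5,0],x_scale=[.1,.1,.1,10,10,.01]);p=r.x
print(p);print(f(p)[:-1].reshape(-1,2).round(2).tolist());np.save("pw.npy",p)
for k,v in dict(start=(-90,-175,42),pin=(-90,-175+p[4],42),corner=(-90,-130,42),end=(-66,-130,42),edge=(-65-p[3],0,13)).items():print(k,d2w(p,v).round(4))
```

```text
[ 6.23361952e-01 -6.91215191e-03 -2.54258197e-01  3.46413626e+01
  5.20967625e+00 -1.98237783e-03]
[[-0.21, 0.05], [-0.33, -0.09], [0.26, -0.22], [0.28, -0.23], [0.18, -0.92], [0.93, 2.0], [-0.69, -0.84], [-0.62, 0.43], [-0.0, -0.11], [-0.86, -0.06], [-0.03, 0.42], [1.14, -0.26]]
start [[ 0.4922 -0.1536  0.042 ]]
pin [[ 0.4935 -0.1486  0.042 ]]
corner [[ 0.5036 -0.1101  0.042 ]]
end [[ 0.5268 -0.1161  0.042 ]]
edge [[0.5269 0.0182 0.013 ]]
```

Request:
servo_tool --pt "-1 -0.046 0.066 0 0.003" --pt "-1 -0.092 0.132 0 0.003" --pt "-1 -0.092 0.132 0 0.003" --pt "-1 -0.092 0.132 -0.08 0.003" --pt "-1 -0.092 0.132 -0.16 0.003" --pt "-1 -0.092 0.132 -0.22 0.003" --pt "-1 -0.092 0.132 -0.266 0.003" --pt "-1 -0.092 0.132 -0.266 0.003"

```text
time: 2.6
tcp_pos: [0.5047, 0.0245, 0.0176]
orientation: [-3.139, 0.0, 1.318]
ft_force: [-0.8, 0.3, 0.2]
opening: 0.999
```

```bash
cat > st.py <<'E'
from h import *
from rig import sensors, imaging
import cv2,sys
s=sensors.read_state();p=np.load("pw.npy")
R=np.array([[np.cos(p[2]),-np.sin(p[2])],[np.sin(p[2]),np.cos(p[2])]])
print(s['time'],s['tcp_pos'].round(4),s['orientation'].round(4),"dock",((s['tcp_pos'][:2]-p[:2])@R*1000).round(1),"F dock",(s['ft_force'][:2]@R).round(2),s['ft_force'][2].round(2))
if len(sys.argv)>1:
    n,cam,u0,v0,ww,hh,k=sys.argv[1],sys.argv[2],*map(int,sys.argv[3:])
    im,_=imaging.capture(cam);cv2.imwrite(f"pics/{n}.png",cv2.resize(im[v0:v0+hh,u0:u0+ww],None,fx=k,fy=k,interpolation=cv2.INTER_CUBIC))
E
python3 st.py b1 side 190 120 180 140 4
```

```text
2.6 [0.5047 0.0245 0.0176] [-3.1387e+00  2.0000e-04  1.3180e+00] dock [-122.7    0.6] F dock [-0.8   0.06] 0.23
```

View pics/b1.png

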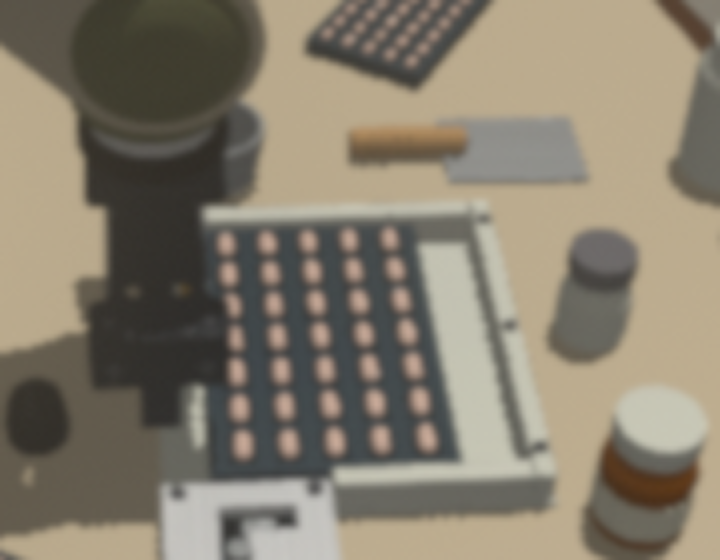

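The fingertips stand behind the tray's near edge, and the loupe at (38,415) is clear. I'll push now.

Request:
servo_tool --pt "-1 0.01 -0.0026 0 0" --pt "-1 0.019 -0.005 0 0" --pt "-1 0.029 -0.0075 0 0" --pt "-1 0.039 -0.01 0 0" --pt "-1 0.048 -0.0125 0 0" --pt "-1 0.058 -0.015 0 0" --pt "-1 0.068 -0.0176 0 0" --pt "-1 0.077 -0.02 0 0"

```text
time: 3.45
tcp_pos: [0.5444, 0.0138, 0.0187]
orientation: [-3.141, 0.0, 1.317]
ft_force: [-2.5, 1.0, 2.3]
opening: 0.998
```

```bash
python3 st.py b2 side 190 120 180 140 4
```

```text
3.45 [0.5444 0.0138 0.0187] [-3.1414  0.      1.3171] dock [-81.6   0.2] F dock [-2.7   0.37] 2.33
```

View pics/b2.png

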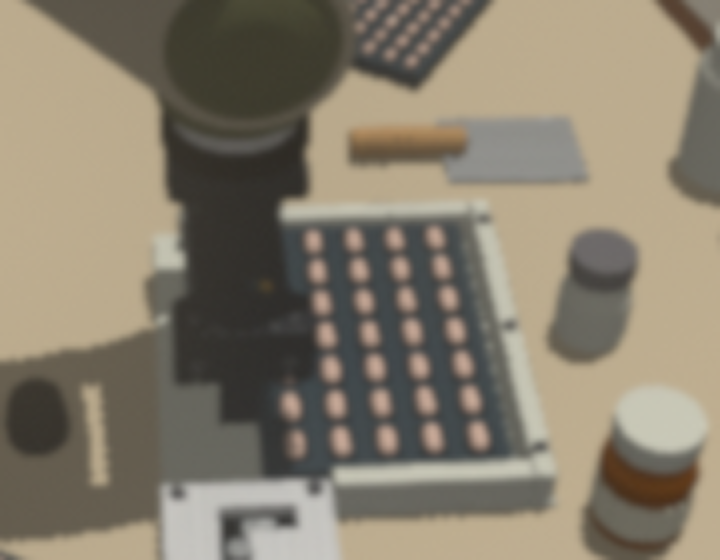

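The tray slid and now has a few mm left before the stop. I'll finish slowly.

Request:
servo_tool --pt "-1 0.002 -0.0005 0 0" --pt "-1 0.004 -0.001 0 0" --pt "-1 0.006 -0.0015 0 0" --pt "-1 0.008 -0.002 0 0" --pt "-1 0.01 -0.0025 0 0" --pt "-1 0.012 -0.003 0 0" --pt "-1 0.014 -0.0035 0 0" --pt "-1 0.0155 -0.004 0 0"

```text
time: 4.3
tcp_pos: [0.5515, 0.012, 0.0187]
orientation: [-3.14, -0.0, 1.317]
ft_force: [-6.5, 2.2, 3.3]
opening: 1.001
```

```bash
python3 st.py
```

```text
4.3 [0.5515 0.012  0.0187] [-3.1403e+00 -1.0000e-04  1.3170e+00] dock [-74.4   0.3] F dock [-6.8   0.53] 3.33
```

Force is rising, so the tray is near or at the stop. I'll press a little more.

Request:
servo_tool --pt "-1 0.001 -0.0003 0 0" --pt "-1 0.002 -0.0005 0 0" --pt "-1 0.003 -0.0008 0 0" --pt "-1 0.004 -0.001 0 0" --pt "-1 0.004 -0.001 0 0" --pt "-1 0.004 -0.001 0 0" --pt "-1 0.004 -0.001 0 0" --pt "-1 0.004 -0.001 0 0"

```text
time: 5.1
tcp_pos: [0.5516, 0.0121, 0.0186]
orientation: [-3.135, 0.0, 1.317]
ft_force: [-14.6, 3.5, 9.8]
opening: 0.998
```

```bash
python3 st.py b3 side 190 120 180 140 4
```

```text
5.1 [0.5516 0.0121 0.0186] [-3.1354e+00  2.0000e-04  1.3171e+00] dock [-74.2   0.3] F dock [-15.    -0.24] 9.79
```

View pics/b3.png

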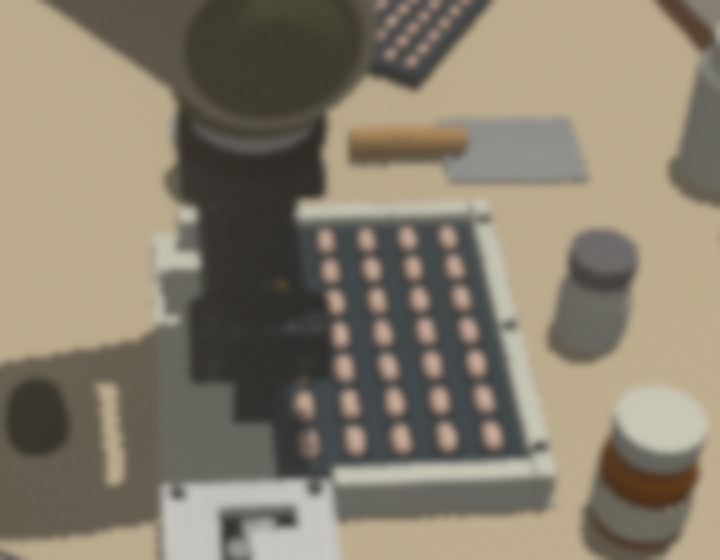

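The tray reads home: x -74.2 is the expected contact position, and it didn't move at 15 N. I'll retract, close the fingers and go to the -y side of the pin.

Request:
servo_tool --pt "-1 -0.02 0.005 0 0" --pt "-1 -0.039 0.01 0 0" --pt "-1 -0.039 0.01 0.08 0" --pt "0 -0.039 0.01 0.17 0" --pt "1 -0.06 -0.07 0.2 0" --pt "1 -0.08 -0.15 0.2 0" --pt "1 -0.1 -0.23 0.2 0" --pt "1 -0.12 -0.31 0.2 0"

```text
time: 5.95
tcp_pos: [0.4933, -0.1451, 0.1192]
orientation: [3.14, 0.0, 1.317]
ft_force: [1.6, -0.9, -0.1]
opening: 0.572
```

Request:
servo_tool --pt "1 -0.02 -0.08 0 0" --pt "1 -0.02 -0.08 0 0" --pt "1 -0.02 -0.08 0 0" --pt "1 -0.02 -0.08 0 0" --pt "1 -0.02 -0.08 0 0" --pt "1 -0.02 -0.08 0 0" --pt "1 -0.02 -0.08 0 0" --pt "1 -0.02 -0.08 0 0"

```text
time: 6.75
tcp_pos: [0.4839, -0.1833, 0.1187]
orientation: [3.142, -0.0, 1.318]
ft_force: [-0.4, -0.2, -0.3]
opening: 0.004
```

```bash
python3 st.py c1 wrist 0 0 512 384 1; python3 st.py c1s side 170 160 180 140 4
```

```text
6.75 [ 0.4839 -0.1833  0.1187] [ 3.1416 -0.      1.3176] dock [ -90.6 -205.8] F dock [-0.31 -0.26] -0.31
6.8 [ 0.4839 -0.1834  0.1187] [3.1416 0.     1.3175] dock [ -90.6 -205.9] F dock [-0.54  0.96] 0.56
```

View pics/c1.png

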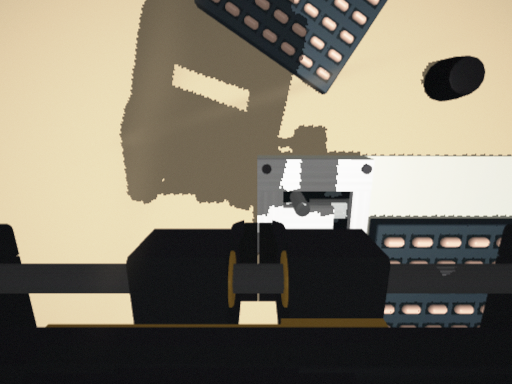

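View pics/c1s.png

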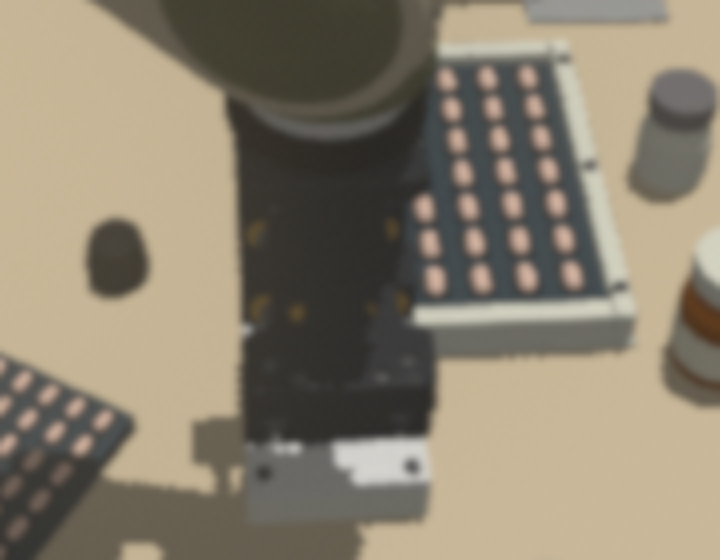

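The fingers are shut on the -y side of the pin, whose top is at about (298,203) in the wrist picture. I'll descend, then push +y.

Request:
servo_tool --pt "1 0 0 -0.04 0" --pt "1 0 0 -0.08 0" --pt "1 0 0 -0.12 0" --pt "1 0 0 -0.148 0" --pt "1 0 0 -0.148 0" --pt "1 0.0025 0.01 -0.148 0" --pt "1 0.005 0.019 -0.148 0" --pt "1 0.005 0.019 -0.148 0"

```text
time: 7.65
tcp_pos: [0.4868, -0.1736, 0.0455]
orientation: [3.14, 0.0, 1.318]
ft_force: [0.0, -0.2, -0.1]
opening: 0.004
```

```bash
python3 st.py c2 scene 180 120 100 80 7
```

```text
7.65 [ 0.4868 -0.1736  0.0455] [3.1404e+00 3.0000e-04 1.3179e+00] dock [ -90.3 -195.7] F dock [ 0.07 -0.17] -0.1
```

View pics/c2.png

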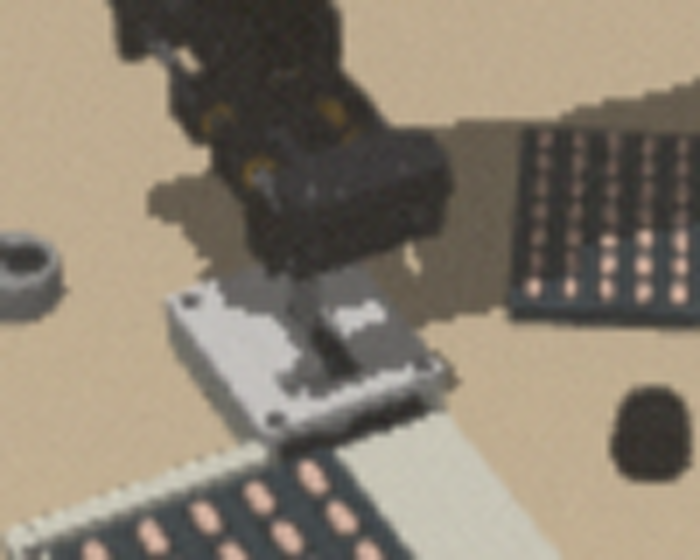

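Request:
servo_tool --pt "1 0.0025 0.0097 0 0" --pt "1 0.005 0.0194 0 0" --pt "1 0.0075 0.029 0 0" --pt "1 0.01 0.0387 0 0" --pt "1 0.0126 0.0484 0 0" --pt "1 0.015 0.058 0 0" --pt "1 0.0176 0.0678 0 0" --pt "1 0.0176 0.0678 0 0"

```text
time: 8.5
tcp_pos: [0.4951, -0.1394, 0.0446]
orientation: [-3.141, -0.0, 1.318]
ft_force: [-0.1, -0.4, -0.4]
opening: 0.004
```

```bash
python3 st.py c3 scene 180 120 100 80 7
```

```text
8.5 [ 0.4951 -0.1394  0.0446] [-3.1410e+00 -4.0000e-04  1.3177e+00] dock [ -90.8 -160.5] F dock [ 0.03 -0.45] -0.42
```

View pics/c3.png

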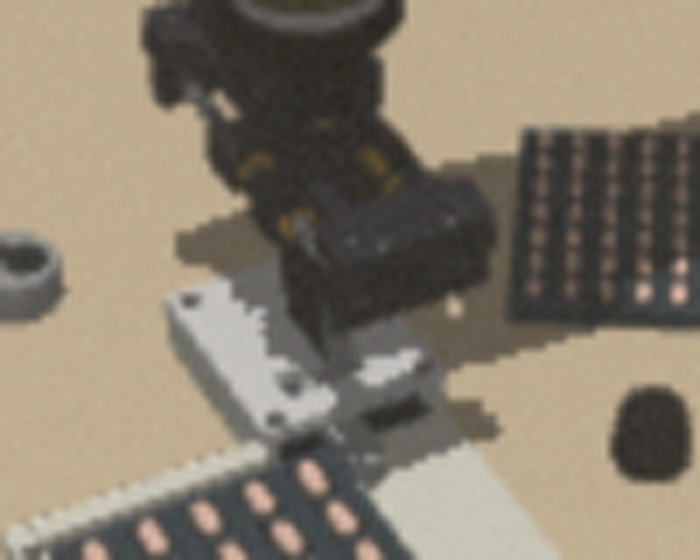

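Request:
servo_tool --pt "1 0.0005 0.002 0 0" --pt "1 0.001 0.004 0 0" --pt "1 0.0015 0.006 0 0" --pt "1 0.002 0.008 0 0" --pt "1 0.0025 0.01 0 0" --pt "1 0.003 0.012 0 0" --pt "1 0.0035 0.014 0 0" --pt "1 0.0035 0.0145 0 0"

```text
time: 9.35
tcp_pos: [0.4969, -0.1329, 0.0447]
orientation: [3.142, 0.0, 1.317]
ft_force: [-0.9, -0.4, -0.6]
opening: 0.003
```

```bash
python3 st.py c4 side 200 180 120 100 6
```

```text
9.35 [ 0.4969 -0.1329  0.0447] [3.1416 0.     1.3172] dock [ -90.7 -153.7] F dock [-0.8  -0.64] -0.57
```

View pics/c4.png

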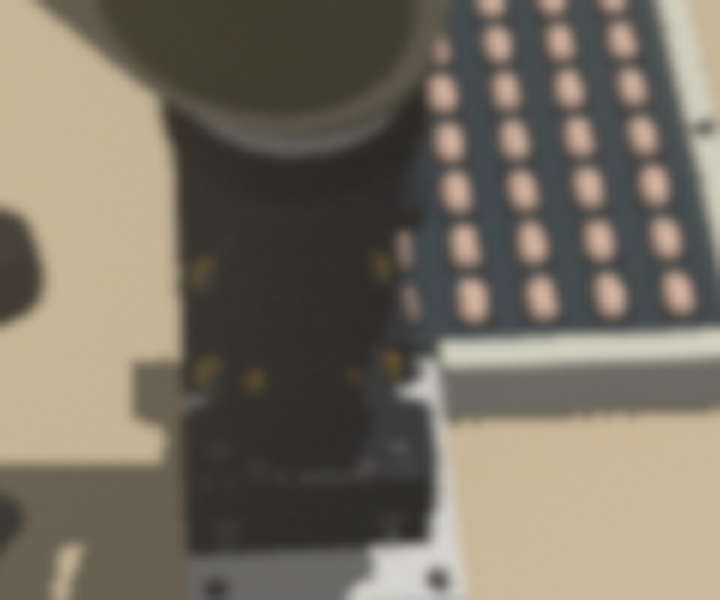

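```bash
python3 st.py c5 scene 190 130 80 60 9;python3 st.py c6 wrist 120 120 260 140 3
```

```text
9.4 [ 0.4969 -0.1329  0.0447] [ 3.1415 -0.      1.3172] dock [ -90.7 -153.7] F dock [ 0.13 -0.96] -0.55
9.45 [ 0.4969 -0.1329  0.0447] [ 3.1415e+00 -1.0000e-04  1.3172e+00] dock [ -90.7 -153.7] F dock [ 0.61 -0.72] -1.11
```

View pics/c5.png

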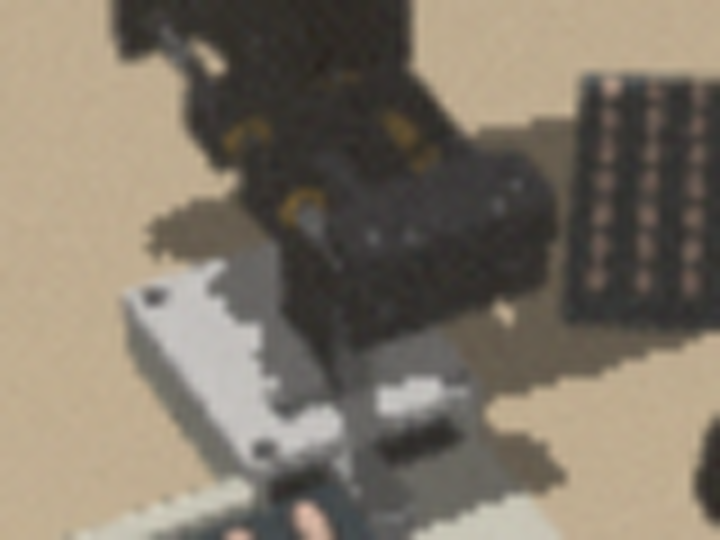

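View pics/c6.png

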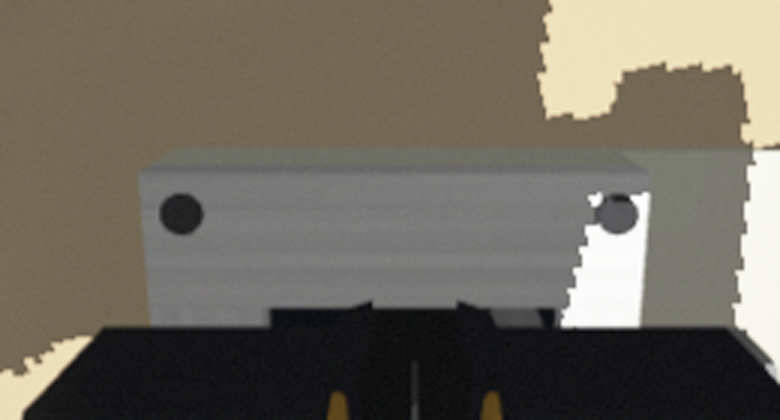

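In the wrist crop the pin sits right beside the finger at about (490–545), almost at the slot's end at 555. A little further.

Request:
servo_tool --pt "1 0.0005 0.002 0 0" --pt "1 0.001 0.004 0 0" --pt "1 0.0015 0.006 0 0" --pt "1 0.0015 0.006 0 0" --pt "1 0.0015 0.006 0 0" --pt "1 0.0015 0.006 0 0" --pt "1 0.0015 0.006 0 0" --pt "1 0.0015 0.006 0 0"

```text
time: 10.3
tcp_pos: [0.4975, -0.1313, 0.0448]
orientation: [3.141, 0.002, 1.317]
ft_force: [-3.9, -10.4, -1.6]
opening: 0.007
```

```bash
python3 st.py c7 wrist 120 120 260 140 3
```

```text
10.3 [ 0.4975 -0.1313  0.0448] [3.1412e+00 2.2000e-03 1.3172e+00] dock [ -90.6 -152.1] F dock [ -1.13 -11.01] -1.63
```

View pics/c7.png

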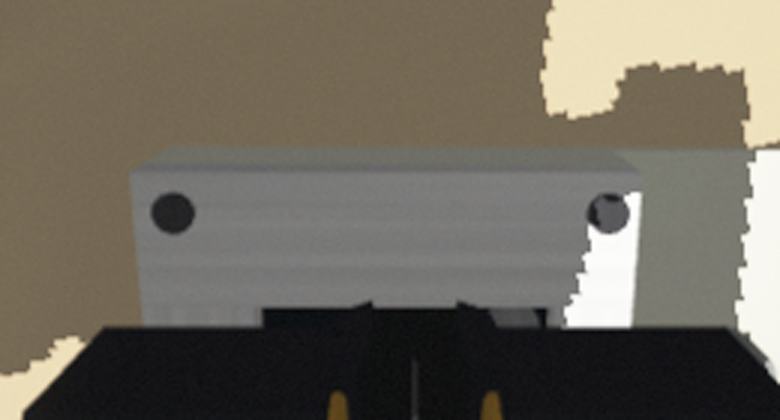

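At the corner: 11 N of resistance at the expected position. I'll go round the pin to its -x side.

Request:
servo_tool --pt "1 -0.004 -0.015 0 0" --pt "1 -0.0076 -0.029 0 0" --pt "1 -0.0076 -0.029 0 0" --pt "1 -0.034 -0.022 0 0" --pt "1 -0.062 -0.015 0 0" --pt "1 -0.062 -0.015 0 0" --pt "1 -0.053 0.02 0 0" --pt "1 -0.044 0.054 0 0"

```text
time: 11.15
tcp_pos: [0.4764, -0.1028, 0.0449]
orientation: [3.141, -0.0, 1.316]
ft_force: [0.3, 0.1, 0.9]
opening: 0.007
```

```bash
python3 st.py d1 scene 190 130 80 60 9;python3 st.py d2 side 190 190 120 100 6
```

```text
11.15 [ 0.4764 -0.1028  0.0449] [ 3.1407 -0.      1.316 ] dock [-118.1 -129.8] F dock [0.3  0.19] 0.85
11.2 [ 0.4766 -0.1007  0.0449] [ 3.1412e+00 -6.0000e-04  1.3177e+00] dock [-118.4 -127.7] F dock [-0.81  1.7 ] -0.27
```

View pics/d1.png

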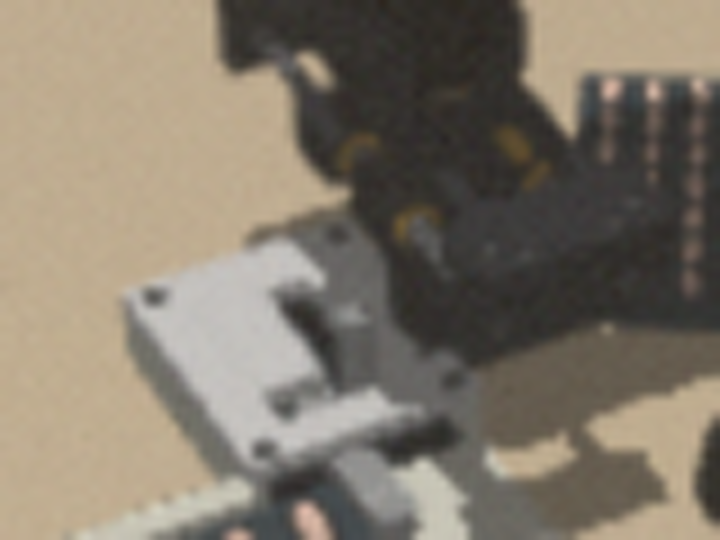

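View pics/d2.png

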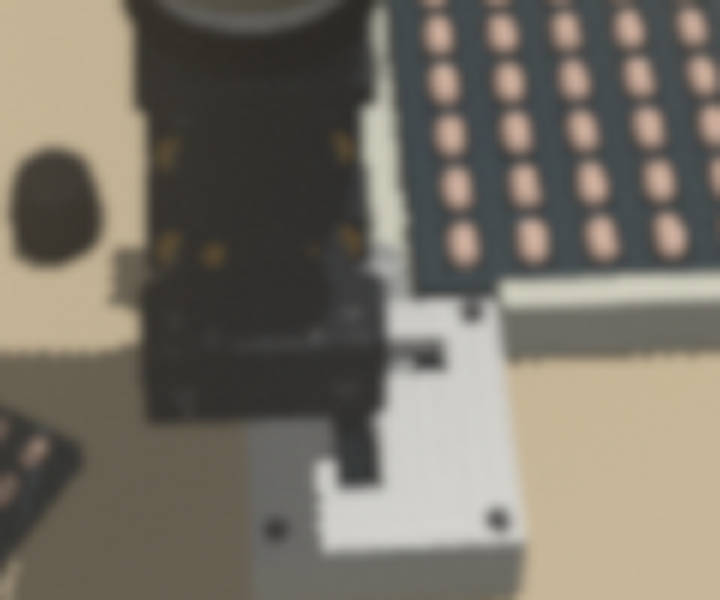

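The tongue is out behind the tray, at about (375,490) in the scene crop. The pin is at the corner with the fingers on its -x side, so I'll push +x.

Request:
servo_tool --pt "1 0.01 -0.0026 0 0" --pt "1 0.02 -0.0052 0 0" --pt "1 0.028 -0.0073 0 0" --pt "1 0.036 -0.0094 0 0" --pt "1 0.044 -0.0115 0 0" --pt "1 0.052 -0.0135 0 0" --pt "1 0.06 -0.0156 0 0" --pt "1 0.064 -0.0166 0 0"

```text
time: 12.05
tcp_pos: [0.5079, -0.1114, 0.0446]
orientation: [-3.141, 0.0, 1.317]
ft_force: [-1.6, -0.9, -0.1]
opening: 0.008
```

Request:
servo_tool --pt "1 0.002 -0.0005 0 0" --pt "1 0.004 -0.001 0 0" --pt "1 0.006 -0.0015 0 0" --pt "1 0.008 -0.002 0 0" --pt "1 0.008 -0.002 0 0" --pt "1 0.008 -0.002 0 0" --pt "1 0.008 -0.002 0 0" --pt "1 0.008 -0.002 0 0"

```text
time: 12.85
tcp_pos: [0.5117, -0.1122, 0.0448]
orientation: [3.141, -0.0, 1.317]
ft_force: [-0.6, 0.8, -1.0]
opening: 0.001
```

```bash
python3 st.py e1 side 190 190 120 100 6
```

```text
12.85 [ 0.5117 -0.1122  0.0448] [ 3.1412e+00 -1.0000e-04  1.3171e+00] dock [ -81.6 -130. ] F dock [-0.82  0.63] -1.01
```

View pics/e1.png

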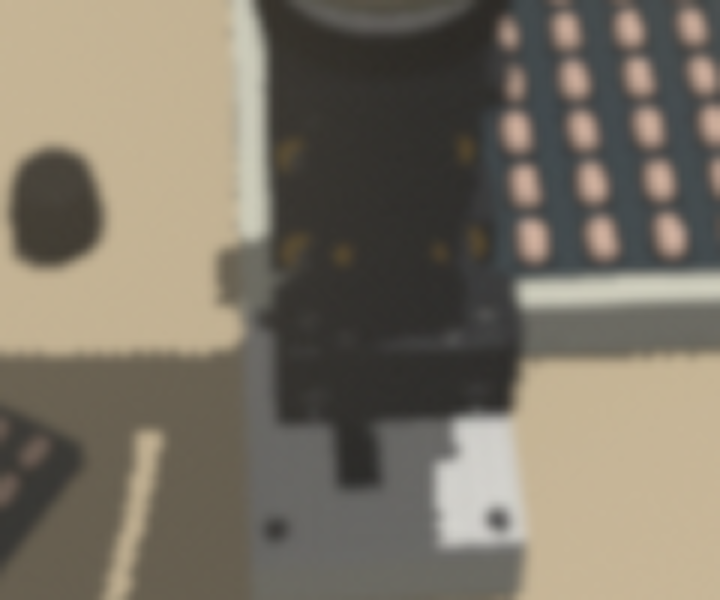

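Not yet resisting (expected end is near -81 ± 1). Pushing on.

Request:
servo_tool --pt "1 0.002 -0.0005 0 0" --pt "1 0.004 -0.001 0 0" --pt "1 0.006 -0.0015 0 0" --pt "1 0.006 -0.0015 0 0" --pt "1 0.006 -0.0015 0 0" --pt "1 0.006 -0.0015 0 0" --pt "1 0.006 -0.0015 0 0" --pt "1 0.006 -0.0015 0 0"

```text
time: 13.7
tcp_pos: [0.5136, -0.1127, 0.0446]
orientation: [-3.139, -0.0, 1.317]
ft_force: [-7.5, 0.5, 3.8]
opening: 0.0
```

```bash
python3 st.py
```

```text
13.7 [ 0.5136 -0.1127  0.0446] [-3.1386e+00 -1.0000e-04  1.3173e+00] dock [ -79.6 -130. ] F dock [-7.35 -1.44] 3.8
```

Request:
servo_tool --pt "1 0.002 -0.0005 0 0" --pt "1 0.003 -0.0008 0 0" --pt "1 0.003 -0.0008 0 0" --pt "1 0.003 -0.0008 0 0" --pt "1 0.003 -0.0008 0 0" --pt "1 0.003 -0.0008 0 0" --pt "1 0.003 -0.0008 0 0" --pt "1 0.003 -0.0008 0 0"

```text
time: 14.5
tcp_pos: [0.5139, -0.1129, 0.0445]
orientation: [-3.135, -0.0, 1.318]
ft_force: [-14.8, 1.0, 8.5]
opening: 0.004
```

```bash
python3 st.py
```

```text
14.5 [ 0.5139 -0.1129  0.0445] [-3.1352e+00 -1.0000e-04  1.3176e+00] dock [ -79.3 -130.1] F dock [-14.6   -2.74] 8.46
```

Hard end reached: 15 N with only 0.3 mm of give. I'll back off, rise and look.

Request:
servo_tool --pt "1 -0.02 0.005 0 0" --pt "1 -0.05 0.013 0 0" --pt "1 -0.08 0.02 0 0" --pt "1 -0.08 0.02 0.08 0" --pt "1 -0.08 0.02 0.17 0" --pt "1 -0.12 0.02 0.26 0" --pt "1 -0.16 0.02 0.26 0" --pt "1 -0.16 0.02 0.26 0"

```text
time: 15.3
tcp_pos: [0.4354, -0.1035, 0.1758]
orientation: [3.139, 0.001, 1.317]
ft_force: [0.7, 0.1, -0.6]
opening: 0.004
```

```bash
python3 st.py f1 wrist 0 0 512 384 1; python3 st.py f2 scene 150 120 160 120 5; python3 st.py f3 side 180 140 180 150 4
```

```text
15.3 [ 0.4354 -0.1035  0.1758] [3.1393e+00 6.0000e-04 1.3165e+00] dock [-157.6 -140.7] F dock [0.65 0.28] -0.55
15.35 [ 0.4361 -0.1035  0.1751] [3.1403e+00 2.0000e-04 1.3164e+00] dock [-156.9 -140.6] F dock [-0.36 -0.52] 0.18
15.4 [ 0.4365 -0.1035  0.1746] [ 3.1412 -0.      1.3166] dock [-156.6 -140.5] F dock [ 0.25 -0.41] -1.0
```

View pics/f1.png

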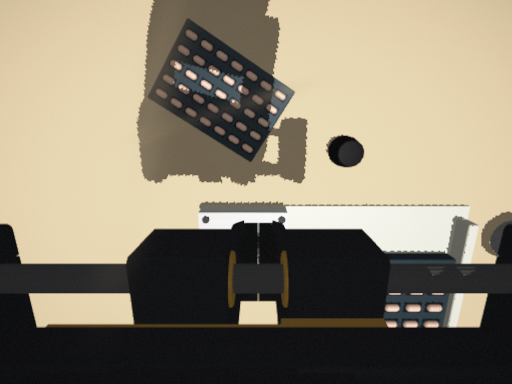

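View pics/f2.png

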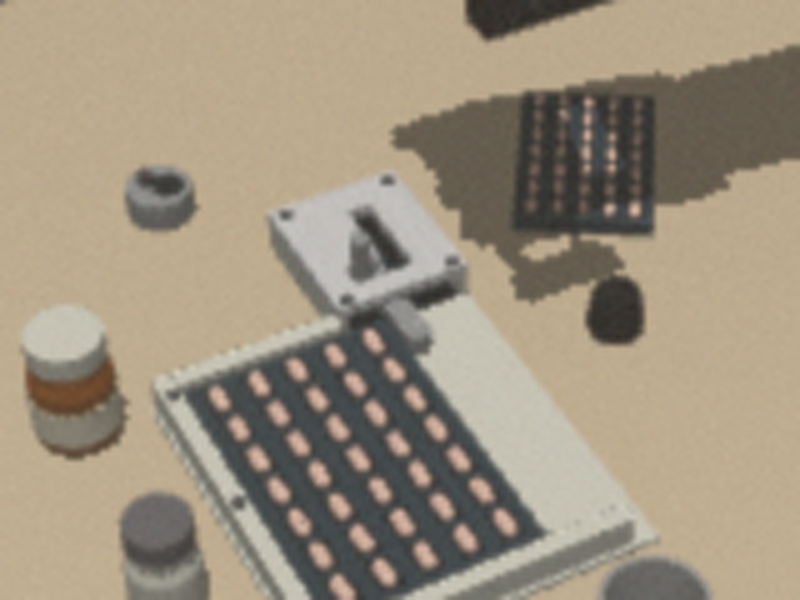

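View pics/f3.png

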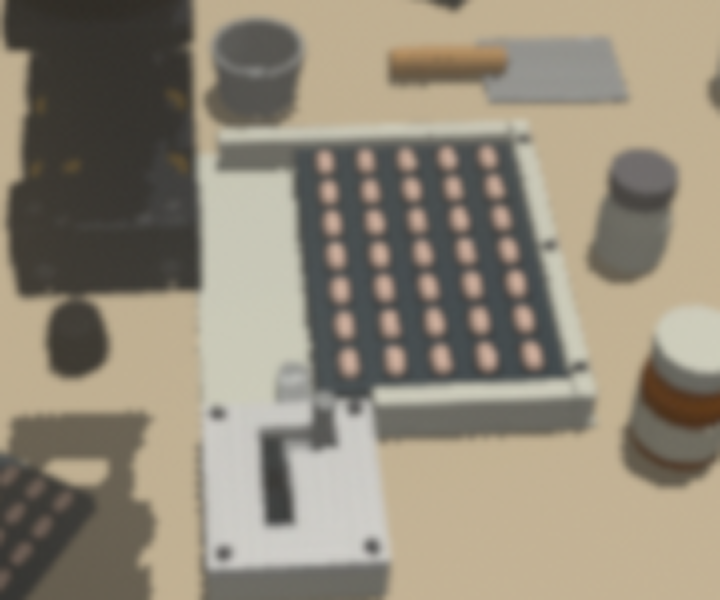

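The tray is flush with the stop and the tongue is behind it. The pin is at the closed end of the short leg, near (322,425) in the side crop and (360,250) in the scene crop. The bystanders look unmoved, and the robot is touching nothing.

```bash
python3 -c "
from rig import workorder;print(workorder.hand_in())"
```

```text
the job is handed in; nothing more can be done
None
```

The tray is home against the end stop and the latch is locked. I did it all by pushing with the fingertips and handed in at about 15.4 s.

- **Tray:** it stopped with the tool at dock x -74.2 mm, where home contact should be at -74. It held there under about 15 N.
- **Pin, long leg:** I pushed it along +y until it stopped hard at the corner with about 11 N. The tool was at y -152.1 against an expected -153.5, and the pictures showed the tongue out behind the tray.
- **Pin, short leg:** I then pushed it along +x until it stopped hard at the end with about 15 N, giving only 0.3 mm more.
- **Last pictures (scene and side):** the tray is flush with the stop, the pin is at the end of the short leg, and the bystanders in view look unmoved. The arm was clear of everything. I judged these by eye. The last wrist picture had the gripper in front of the latch, so it confirmed nothing there.

**Disagreements:** the fixed cameras and the wrist camera placed the dock about 4 mm and 0.5° apart, and I used the wrist camera's values. The pin stopped 1.4–1.7 mm past where I expected on each leg, which is within that calibration error.

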